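# Pop and open the colorimeter's sample lid

## Robot

A 6-joint arm with a two-finger parallel gripper is mounted at the origin on the work surface. World frame = base frame: x ahead of the robot, y to its left, z up, the work surface at z = 0. Lengths are in mm, angles in rad, forces in N, time in s.
With the tool pointing down it reaches from about 275 to 825 mm from the base axis. Payload 4.9 kg.
Tool frame: the origin (TCP) lies at the very end of the fingers, on their centre line; the grasp point (between the pads) lies 19 mm behind it; z points along the fingers, y is the direction in which the jaws open and shut (so a half turn about z gives the same grasp; the last joint's range is limited). The gripper opens to 85 mm and grips with 20 to 120 N. Pads are 22 mm wide; open, the fingers measure 114 mm over their backs; the gripper's body (76 mm by 85 mm) begins 54 mm behind the grasp point. The pads swing forward as they close: fully open they stand 13 mm farther back than shut.
Start: joints at [-1.435, 0.326, -0.193, 1.052, 0, 1.437], TCP at [146.608, -530.118, 231.281] pointing down, gripper open.
Joint ranges: [-2.65, 2.65], [-0.97, 1.79], [-1.3, 1.35], [-1.93, 2.1], [-1.47, 1.37], [-3.14, 3.14]. Speed limits (rad/s): [2.57, 2.57, 3.14, 3.14, 3.14, 3.14].

## Interface

Orientations are given as [roll, pitch, yaw] about the fixed x, y, z axes, in that order (R = Rz(yaw) Ry(pitch) Rx(roll)).
In Python, from bench import bot, solve_ik, imaging gives the robot as it stands. Calls block until the motion is done:
- bot.move_ptp(position, orientation): joint-space move of the TCP to a pose.
- bot.movel(position, rot=None, max_speed=150, threshold=None): straight line of the TCP; rot=None keeps the orientation; max_speed is the mean speed in mm/s. With threshold (N) it stops when the force on the tool has changed by that much, and returns True; else False.
- bot.move_j(angles): joint-space move.
- bot.grip(opening, effort=None): opening from 0.0 (shut) to 1.0 (fully open); effort is the grip in N (None keeps the last); returns when the fingers have stopped.
- bot.dwell(seconds).
- solve_ik(position, orientation): joint angles nearest the present ones, or None.
- bot.get_state(): the state.
- imaging.capture(name): name is "scene" or "top" or "wrist"; returns the picture (384x512x3 uint8, blue, green, red); there is no depth.
- imaging.camera_model(name): a dict with "K" (3x3 intrinsics, pixels), "position" and "rotation" of the camera in the world. Camera axes: x right, y up, looking along -z (the intrinsics and any distortion apply to the point x, -y, -z); pixel columns grow to the right and rows downward; lengths in mm; the calibration is good to about 2 mm. A picture is of the moment at which its call begins: read the wrist's pose just before it. camera_model takes no time and is no camera call; for the wrist camera it gives the pose at the moment of the call.
A pose or a line that the arm cannot do raises bot.IKError and nothing moves.
- bot.sign_off(): hands the job in, once; it reports no verdict.
The state is a dict: "t": time; "qpos": joint angles; "joint_velocities": joint speeds; "effort": joint torques, N m; "tcp_pos": TCP position; "orientation": TCP orientation; "contact_force": force on the tool from outside, world axes, zero at the start; "wrist_torque": the same for the moment, N m; "opening": opening from 0.0 (shut) to 1.0 (fully open).
Only numpy, scipy, OpenCV 4.12 (cv2) and the standard library are available. Lean on these libraries where they do the work, as an engineer would, in place of code of your own. Each camera call takes 0.05 s, during which the arm holds its last target.

## Task

Open the sample lid of the white colorimeter on the lab desk: press down the release tab in front of the lid with a fingertip so that the lid springs up part-way by itself, then push the lid all the way back until it stops, and take the hand away so that the lid stays open. Only press and push: do not lift, tip or shove the colorimeter along the desk, and leave the bottle, the flask and the test-tube rack where they stand.

Things in the scene. Friction and masses are not known exactly. Their poses are not given: they have to be found in the camera images.
- meter: White plastic colorimeter, loose on the desk on rubber feet, 1.3 to 2.1 kg, yawed up to 0.4 rad. Origin on the desk under it; x points from its front to its back, y to its left, z up. 170 mm wide (y). Low front step x -120 to -40, top at z 40 mm (display and keys there do not matter); rear part x -40 to 95, top at z 70 mm, carries the lid.
- tab_top (a point): Where to press: top of the release tab, a ribbed grey paddle 34 mm wide (y), 5 mm thick, jutting level over the front step in front of the lid. At rest at x -70, y 0, z 63 mm of the colorimeter; paddle from x -86 to -40 mm, 18 mm free below. Behind it a small upright hook (x -40 to -30, up to z 84 mm) holds the lid's lip. Axes turn with the tab.
- tab (a joint): Release tab, rad: 0 at rest, 0.28 pressed to its stop; springs back up. It rocks about a crosswise pivot 34 mm behind and 5 mm below tab_top, so tab_top sinks about 34 mm per rad, 9 mm in all. It frees the lid at about 0.15 rad (5 mm down, 2 to 4 N); the stop is reached with 3 to 5 N.
- lid (a joint): Sample lid, rad: 0 shut and latched, 1.8 fully open at its stop (leaning back past upright). Once freed, a damped spring lifts it within about a second to 0.5 to 1.0 rad, where it halts. From there the stiff hinge keeps it wherever it is left; about 1 N at its front edge pushes it on. If pushed down again it lands on the hook.
- lid_edge (a point): Lower front edge of the lid's lip, mid-width. The lid is a grey slab 83 mm long (x), 90 mm wide, 14 mm thick; the lip, 24 mm wide and 6 mm thick, juts 8 mm from its front. 93 mm from the hinge axis; shut, at x -33, z 73 mm of the colorimeter. Axes turn with the lid: x towards the hinge, z out of its upper face.
- lid_hinge (a point): Middle of the lid's hinge axis, at the lid's back edge: x 60, y 0, z 73 mm of the colorimeter; the axis is the colorimeter's y. At lid angle q, lid_edge lies 93 cos q mm in front of it (towards -x) and 93 sin q mm above it.
- reagent_bottle: Amber glass bottle with black cap, diameter 60 mm, 125 mm tall, loose; to be left alone. Origin at the centre of its underside.
- flask: Conical clear-glass flask with stopper, 80 mm wide at the foot, 130 mm tall, loose; to be left alone. Origin at the centre of its underside.
- tube_rack: Pale wooden test-tube rack, 130 x 52 mm, with four glass tubes in it up to 131 mm high, loose; to be left alone. Origin at the centre of its underside.

How it is judged:
By the outcome, as a careful person would: the job done as asked, in the order asked, and still so for the second after the job is handed in, with the robot touching nothing.
It also fails if it takes over 38 s, if anything falls off the work surface, if the arm or the gripper's body presses on something with over 40 N, if the wrist force passes 120 N, or if a joint passes its speed limit or range.

## Working session

There is one attempt and no reset: what is moved stays moved. The work goes in short steps, each a Python script; the robot and the scene stay as the last script left them, time stands still between calls to the robot, and variables do not carry over. Pictures are saved under pics/ and viewed, and the job is handed in when it is done.

```bash
ls; mkdir -p pics
python3 - <<'E'
from bench import bot, imaging
import cv2, numpy as np
np.set_printoptions(precision=3,suppress=True)
for n in ("scene","top","wrist"):
    m=imaging.camera_model(n); print(n,{k:np.array(v).tolist() if not isinstance(v,str) else v for k,v in m.items()})
    im=imaging.capture(n); cv2.imwrite(f"pics/{n}0.png",im)
print(bot.get_state())
E
```

```text
pics
scene {'K': [[356.0019435100891, 0.0, 251.8965307834138], [0.0, 356.0019435100891, 185.9413469281381], [0.0, 0.0, 1.0]], 'position': [1187.2298949825617, 231.4535545961653, 575.276448368493], 'rotation': [0.8820309969731924, -0.014787546359416703, 1.9000779644469863]}
top {'K': [[402.81249245377006, 0.0, 253.39080750030874], [0.0, 402.81249245377006, 190.88970635816452], [0.0, 0.0, 1.0]], 'position': [526.8808625133513, 52.32109996485698, 1132.624776245402], 'rotation': [0.07447524989072374, 0.019827474623285157, -1.5964539065991294]}
wrist {'K': [[273.1455084885881, 0.0, 254.65420687400632], [0.0, 273.1455084885881, 195.7815482411452], [0.0, 0.0, 1.0]], 'position': [220.015282203108, -508.6382899346992, 373.40757843715124], 'rotation': [-0.30165534336322136, 0.0007416501994135238, -1.3010892657336306]}
{'t': 0.15, 'qpos': array([-1.435,  0.327, -0.193,  1.052,  0.   ,  1.437]), 'joint_velocities': array([ 0.   , -0.003,  0.002, -0.001, -0.   ,  0.002]), 'effort': array([  0.001, -44.37 ,  26.266,   0.01 ,  -0.   ,   0.   ]), 'tcp_pos': array([ 146.534, -529.651,  230.678]), 'orientation': array([-3.14, -0.  ,  0.27]), 'contact_force': array([-0.17 , -0.256, -0.872]), 'wrist_torque': array([-0.007, -0.034,  0.033]), 'opening': 1.0024957662393998}
```

View pics/scene0.png

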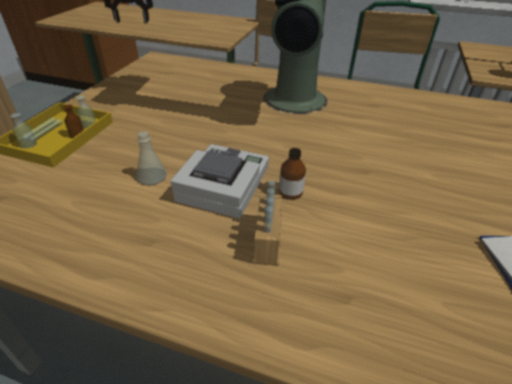

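View pics/top0.png

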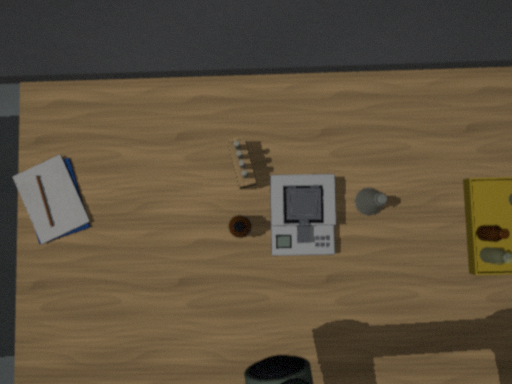

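The scene view shows the meter at about (222,180), with the bottle at (292,175), the rack at (268,230) and the flask at (150,160). In the top view the meter covers about (271..335, 175..255), front towards the robot (downward), with the dark lid at (303,203) and the tab at (305,233). Next I'll enlarge the top view and measure it.

```bash
cat > h.py <<'E'
import numpy as np, cv2
from scipy.spatial.transform import Rotation as R
from bench import bot, solve_ik, imaging
np.set_printoptions(precision=3,suppress=True)
def cam(n):
    m=imaging.camera_model(n); return np.array(m["K"]),np.array(m["position"]),R.from_euler('xyz',m["rotation"]).as_matrix(),m
def ray(c,uv):
    K,p,Rm=c[:3]; d=np.array([(uv[0]-K[0,2])/K[0,0],-(uv[1]-K[1,2])/K[1,1],-1.]); return Rm@d
def onplane(c,uv,z):
    d=ray(c,uv); return c[1]+d*(z-c[1][2])/d[2]
def proj(c,P):
    K,p,Rm=c[:3]; q=Rm.T@(np.array(P,float)-p); return np.array([K[0,0]*q[0]/-q[2]+K[0,2], K[1,1]*-q[1]/-q[2]+K[1,2]])
E
python3 - <<'E'
from h import *
print([k for k in imaging.camera_model("top")])
im=cv2.imread("pics/top0.png"); 
cv2.imwrite("pics/top0c.png",cv2.resize(im[130:280,220:420],None,fx=4,fy=4,interpolation=cv2.INTER_CUBIC))
c=cam("top")
hsv=cv2.cvtColor(im,cv2.COLOR_BGR2HSV)
m=((hsv[...,1]<45)&(hsv[...,2]>110)).astype(np.uint8); m[:, :255]=0; m[:,350:]=0; m[:150]=0; m[290:]=0
m=cv2.morphologyEx(m,cv2.MORPH_CLOSE,np.ones((25,25)))
cn=max(cv2.findContours(m,0,2)[0],key=cv2.contourArea)
r=cv2.minAreaRect(cn); print(r)
for b in cv2.boxPoints(r): print(b, onplane(c,b,70),onplane(c,b,40))
E
```

```text
['K', 'position', 'rotation']
((302.4999694824219, 214.49996948242188), (62.99999237060547, 80.99998474121094), 0.0)
[271. 255.] [437.545  29.663  70.   ] [435.023  29.024  40.   ]
[271. 174.] [650.328  23.51   70.   ] [653.814  22.697  40.   ]
[334. 174.] [ 645.673 -142.86    70.   ] [ 649.027 -148.371   40.   ]
[334. 255.] [ 433.61  -134.269   70.   ] [ 430.977 -139.537   40.   ]
```

View pics/top0c.png

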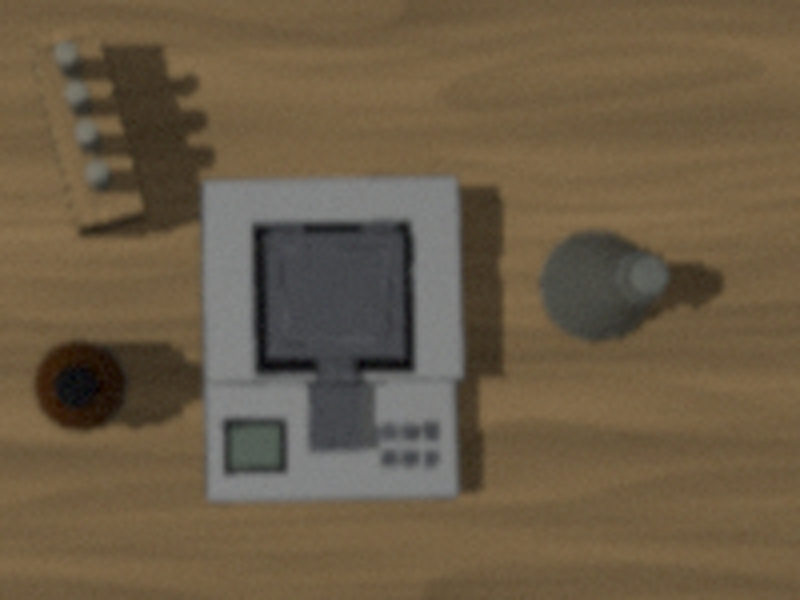

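The enlarged view gives these crop pixels: rear top corners (203,181), (458,178), (463,378) and (205,381). The front edge at z 40 is (207,500) to (457,496), the tab's front edge (311,450) to (375,447), and the lid about (262..408, 225..365).

Run:
```python
from h import *
c=cam("top")
px=lambda x,y:((x+.5)/4-.5+220,(y+.5)/4-.5+130)
# model points (meter frame) and pixels
obs=[((95,85,70),(203,181)),((95,-85,70),(458,178)),((-40,-85,70),(463,378)),((-40,85,70),(205,381)),((-120,85,40),(207,500)),((-120,-85,40),(457,496)),((-86,17,63),(311,450)),((-86,-17,63),(375,447))]
A=np.array([o[0][:2] for o in obs],float); B=np.array([onplane(c,px(*o[1]),o[0][2])[:2] for o in obs])
a=A-A.mean(0); b=B-B.mean(0)
yaw=np.arctan2((a[:,0]*b[:,1]-a[:,1]*b[:,0]).sum(),(a*b).sum())
Rm=np.array([[np.cos(yaw),-np.sin(yaw)],[np.sin(yaw),np.cos(yaw)]])
t=B.mean(0)-Rm@A.mean(0); print("yaw",yaw,"origin",t); print((A@Rm.T+t-B))
W=lambda p:np.r_[Rm@np.array(p[:2])+t,p[2]]
for n,p in dict(tab=(-70,0,63),hinge=(60,0,73),edge=(-33,0,73)).items(): print(n,W(p))
for n,xy,z in (("bottle",(78,385),125),("flaskstop",(648,275),130),("rack",(68,55),131),("rack2",(97,172),131)): print(n,onplane(c,px(*xy),z))
s=cam("scene"); im=cv2.imread("pics/scene0.png")
for p in [(95,85,70),(95,-85,70),(-40,-85,70),(-40,85,70),(-70,0,63),(-33,0,87),(-86,17,63),(-86,-17,63),(95,85,0),(95,-85,0)]:
    u=proj(s,W(p)); cv2.circle(im,tuple(int(round(v)) for v in u),1,(0,0,255),-1)
cv2.imwrite("pics/scene0c.png",cv2.resize(im[120:270,130:330],None,fx=4,fy=4,interpolation=cv2.INTER_NEAREST))
```

```text
yaw -0.008352455576529506 origin [554.276 -58.615]
[[ 1.941  0.355]
 [ 3.232 -1.23 ]
 [-0.04  -2.178]
 [-0.962 -1.008]
 [-1.007 -0.604]
 [-1.062 -3.259]
 [-0.447 -0.072]
 [-1.655  7.995]]
tab [484.279 -58.031  63.   ]
hinge [614.274 -59.116  73.   ]
edge [521.278 -58.34   73.   ]
bottle [516.046 108.192 125.   ]
flaskstop [ 574.979 -246.873  130.   ]
rack [723.207 109.394 131.   ]
rack2 [648.602  92.903 131.   ]
```

View pics/scene0c.png

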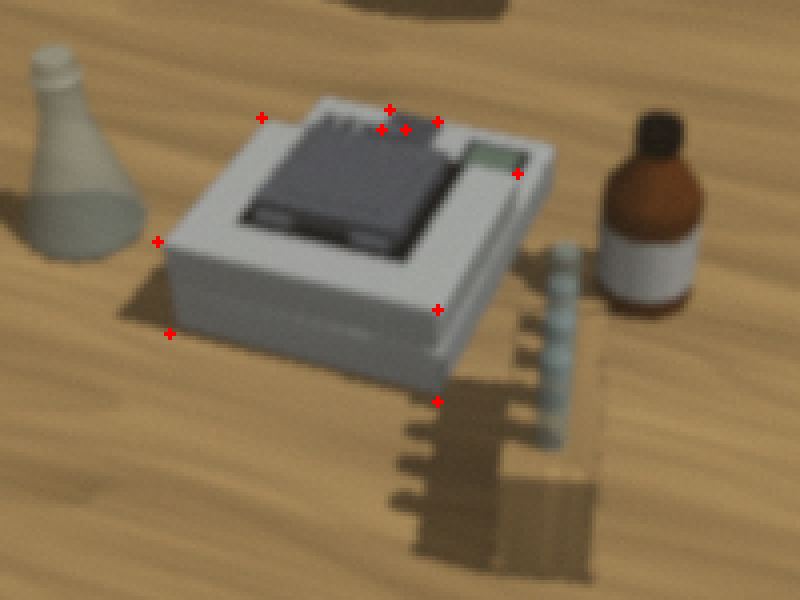

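Both views agree to a few mm. I'll refine with the wrist camera from above, with the fingers shut and the camera on the robot's side (yaw π).

Run:
```python
from h import *
bot.move_ptp([300,-350,300],[np.pi,0,np.pi])
bot.grip(0.0,20)
bot.move_ptp([480,-57,260],[np.pi,0,np.pi])
st=bot.get_state(); print(st["t"],st["tcp_pos"],st["orientation"],st["qpos"],st["contact_force"])
c=cam("wrist"); im=imaging.capture("wrist"); cv2.imwrite("pics/w1.png",im)
import pickle; pickle.dump(c,open("w1.pkl","wb")); print(c[1],c[3]["rotation"])
cv2.imwrite("pics/w1b.png",cv2.resize(im,(800,600),interpolation=cv2.INTER_CUBIC))
```

```text
4.325 [479.993 -57.789 260.139] [-3.141  0.     3.141] [-0.272  0.183 -0.308  1.079 -0.    -0.271] [-0.108 -0.689 -0.561]
[404.308 -56.722 402.939] [-0.302  0.001  1.57 ]
```

View pics/w1b.png

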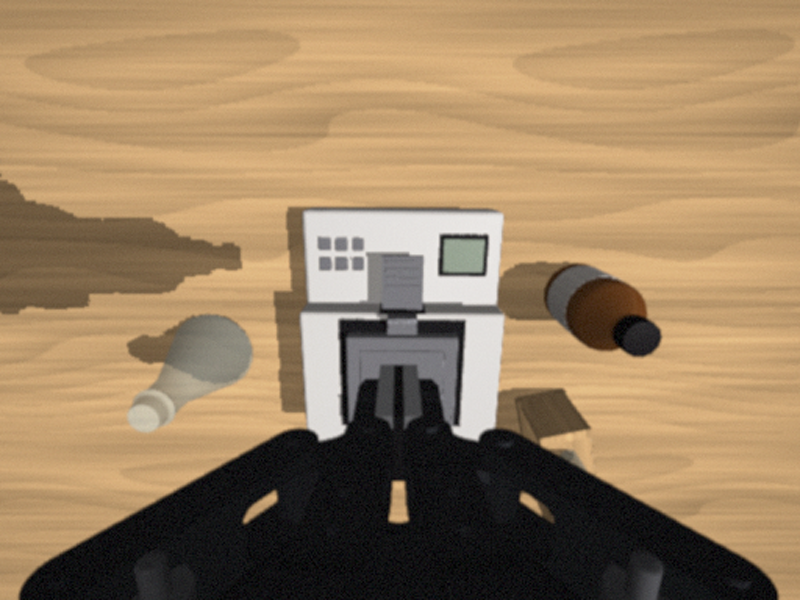

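The wrist view (image down is +x, right is +y) shows the meter nearly square to the robot. Its front edge runs (304,211) to (502,211), the tab's front edge is (384,254) to (422,255), and the rear step edge runs (302,312) to (502,312). The fingers are at (400,370).

Run:
```python
from h import *
import pickle
c=pickle.load(open("w1.pkl","rb"))
f=lambda x,y,z:onplane(c,((x+.5)*.64-.5,(y+.5)*.64-.5),z)
for n,p,mx in (("frontR",(304,211,40),-120),("frontL",(502,211,40),-120),("stepR",(302,312,70),-40),("stepL",(502,312,70),-40),("tabR",(384,254,63),-86),("tabL",(422,255,63),-86),("tabbackR",(381,304,63),-40)):
    q=f(*p); print(n,q,"origin x",q[0]-mx)
im=cv2.imread("pics/w1.png")
cv2.imwrite("pics/w1c.png",cv2.resize(im[125:285,180:335],None,fx=3.7,fy=3.7,interpolation=cv2.INTER_CUBIC))
```

```text
frontR [ 434.327 -135.693   40.   ] origin x 554.3269325574988
frontL [434.481  29.206  40.   ] origin x 554.4806414274539
stepR [ 513.036 -136.226   70.   ] origin x 553.0356511710777
stepL [513.136  27.891  70.   ] origin x 553.1355681448845
tabR [466.329 -68.633  63.   ] origin x 552.328671735224
tabL [467.165 -38.081  63.   ] origin x 553.1645246934104
tabbackR [508.352 -71.591  63.   ] origin x 548.3518630487895
```

View pics/w1c.png

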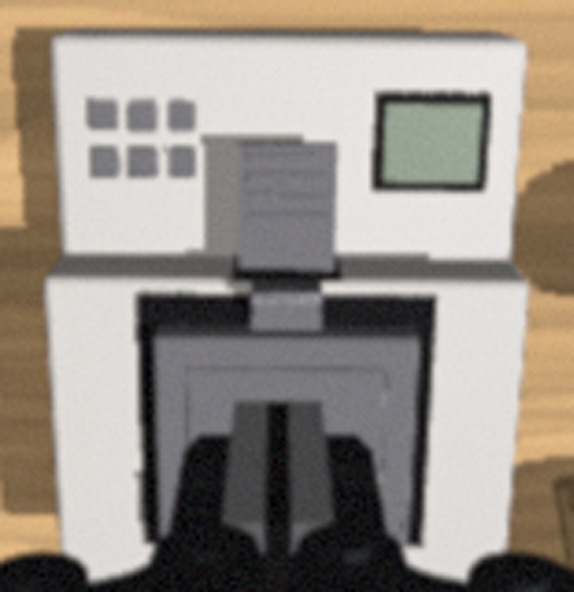

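The wrist view puts the meter origin at about (553.3, -54), yaw about 0, so the tab is near (483, -54.5, 63). Next I'll press it with a force stop.

```bash
cat >> h.py <<'E'
def ori(a): return (R.from_euler('y',-a)*R.from_euler('xyz',[np.pi,0,np.pi])).as_euler('xyz')
E
python3 - <<'E'
from h import *
def S(m):
    s=bot.get_state(); print(m,round(s["t"],2),s["tcp_pos"],s["contact_force"])
bot.movel([486,-54.5,100],ori(0.2),max_speed=120); bot.dwell(0.2); S("above")
r=bot.movel([486,-54.5,72],max_speed=40); S("near")
r=bot.movel([486,-54.5,50],max_speed=12,threshold=6); S(r)
c=cam("wrist"); cv2.imwrite("pics/w2.png",imaging.capture("wrist")); cv2.imwrite("pics/s2.png",imaging.capture("scene"))
bot.dwell(0.6); S("held")
a=cv2.imread("pics/s2.png"); b=imaging.capture("scene"); cv2.imwrite("pics/s2c.png",np.hstack([cv2.resize(x[120:240,150:300],None,fx=2.6,fy=2.6,interpolation=cv2.INTER_CUBIC) for x in(a,b)]))
E
```

```text
above 6.06 [486.455 -54.615 100.443] [-0.571  0.002 -0.228]
near 6.91 [486.114 -54.533  72.036] [ 0.598  0.205 -0.102]
True 8.24 [485.941 -54.51   54.46 ] [-2.371  0.513  6.908]
held 8.94 [485.923 -54.514  54.485] [-1.613  0.374  5.448]
```

View pics/s2c.png

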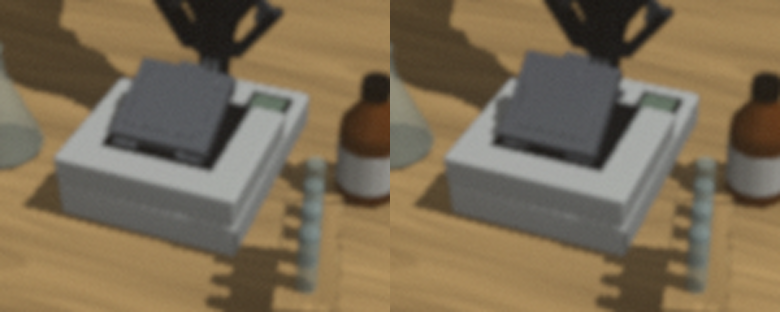

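View pics/w2.png

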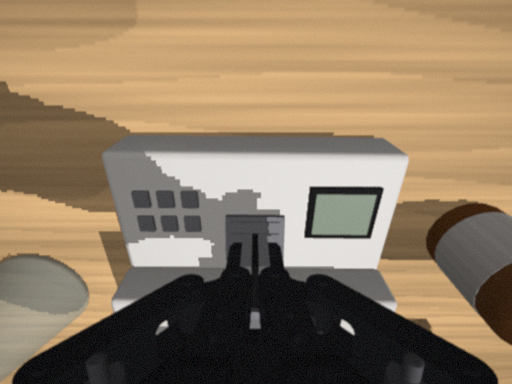

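The lid sprang up to roughly 0.6 rad (left frame shows it rising, right frame higher), and the meter hasn't moved. Next I'll back off the tab, check, and sweep the lid over in an arc about the hinge.

```bash
cat >> h.py <<'E'
def S(m):
    s=bot.get_state(); print(m,round(s["t"],2),s["tcp_pos"],s["contact_force"])
H=np.array([613.3,73.]); Y=-54.5
def tcp(q,a=0.2,s=22):
    e=H+93*np.array([-np.cos(q),np.sin(q)])
    P=e-s*np.array([-np.sin(a),np.cos(a)]) if q<np.pi/2-a else H+(93-s)*np.array([-np.cos(q),np.sin(q)])
    t=P-11*np.array([np.cos(a),np.sin(a)]); return [t[0],Y,max(t[1],102)]
E
python3 - <<'E'
from h import *
bot.movel([472,Y,104],max_speed=60); bot.dwell(0.2); S("back")
b=imaging.capture("scene"); cv2.imwrite("pics/s3.png",cv2.resize(b[120:240,150:300],None,fx=4,fy=4,interpolation=cv2.INTER_CUBIC))
for q in (.45,.7,1,1.4,1.8,1.9): print(q,np.array(tcp(q)),solve_ik(tcp(q),ori(.2)))
# edge projections in scene
s=cam("scene")
for q in (.5,.6,.7,.8,.9,1.): print(q,(proj(s,[H[0]-93*np.cos(q)+14*np.sin(q),Y,H[1]+93*np.sin(q)+14*np.cos(q)])-[150,120])*4)
E
```

```text
back 10.21 [471.79  -54.428 103.627] [-0.134  0.107 -0.241]
0.45 [523.148 -54.5   102.   ] [-0.276  0.288 -0.651  0.439  0.054 -0.271]
0.7 [535.76  -54.5   109.165] [-0.269  0.298 -0.613  0.467  0.053 -0.263]
1 [556.642 -54.5   127.51 ] [-0.257  0.306 -0.54   0.531  0.051 -0.252]
1.4 [590.452 -54.5   140.782] [-0.241  0.346 -0.44   0.591  0.047 -0.236]
1.8 [618.651 -54.5   139.958] [-0.229  0.393 -0.368  0.614  0.045 -0.224]
1.9 [625.473 -54.5   138.002] [-0.226  0.407 -0.353  0.616  0.045 -0.222]
0.5 [291.721  81.665]
0.6 [287.228  76.295]
0.7 [282.212  72.374]
0.8 [276.706  69.991]
0.9 [270.748  69.223]
1.0 [264.388  70.135]
```

View pics/s3.png

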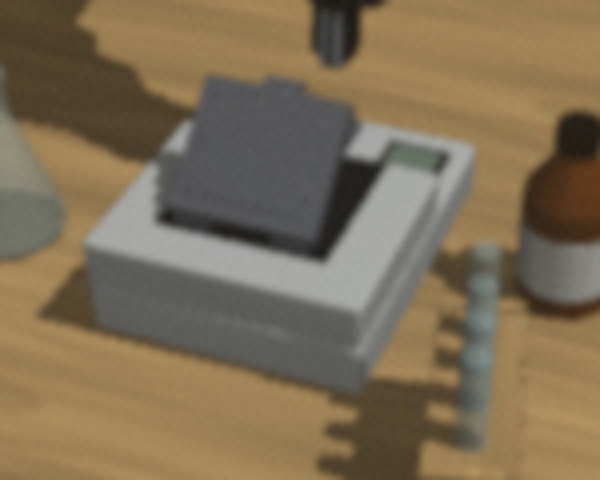

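The lid stays up with its lip at crop pixel (285,83), which is about 0.6 to 0.7 rad, and the finger is clear of it at (335,50). Next comes the push.

Run:
```python
from h import *
for q in (.45,.65,.85,1.05,1.25,1.45,1.62):
    r=bot.movel(tcp(q),max_speed=50,threshold=8); S((q,r))
    if r: break
b=imaging.capture("scene"); cv2.imwrite("pics/s4.png",cv2.resize(b[90:240,130:320],None,fx=4,fy=4,interpolation=cv2.INTER_CUBIC))
```

```text
(0.45, False) 11.43 [522.781 -54.417 101.92 ] [ 0.389  1.423 -0.102]
(0.65, False) 11.79 [533.454 -54.589 105.858] [0.397 0.017 0.478]
(0.85, False) 12.32 [545.79  -54.54  119.365] [-0.527  0.066  0.792]
(1.05, False) 12.84 [560.88  -54.5   130.033] [ 0.772  0.643 -0.08 ]
(1.25, False) 13.37 [577.776 -54.463 137.53 ] [ 0.576  0.374 -0.104]
(1.45, False) 13.85 [594.285 -54.5   141.303] [-0.158  0.335  0.302]
(1.62, False) 14.24 [606.368 -54.531 141.709] [ 0.221  0.352 -0.487]
```

View pics/s4.png

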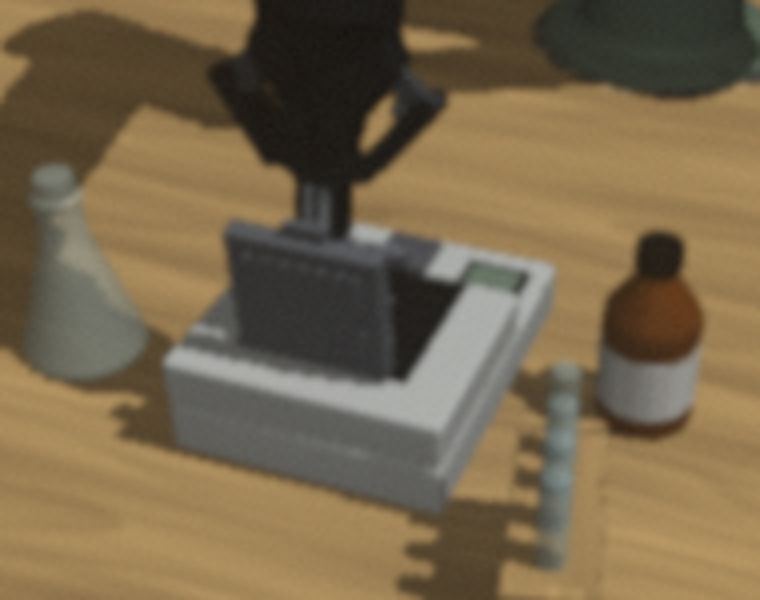

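The lid is now near upright (about 1.5 to 1.6 rad) with the finger against its underside at (320,220). The meter's corners haven't moved. I'll push gently on until it stops.

Run:
```python
from h import *
r=bot.movel(tcp(1.74),max_speed=30,threshold=5); S(("1.74",r))
if not r:
    r=bot.movel([tcp(1.74)[0]+22,Y,139],max_speed=12,threshold=4); S(("stop",r))
bot.dwell(0.15); S("held")
b=imaging.capture("scene"); cv2.imwrite("pics/s5.png",cv2.resize(b[90:240,130:320],None,fx=4,fy=4,interpolation=cv2.INTER_CUBIC))
```

```text
('1.74', False) 14.72 [614.638 -54.486 140.733] [-0.02   0.091 -0.141]
('stop', True) 15.79 [624.515 -54.446 138.299] [-1.081 -1.222  2.836]
held 15.94 [623.679 -54.363 137.739] [-1.987  0.053  2.072]
```

View pics/s5.png

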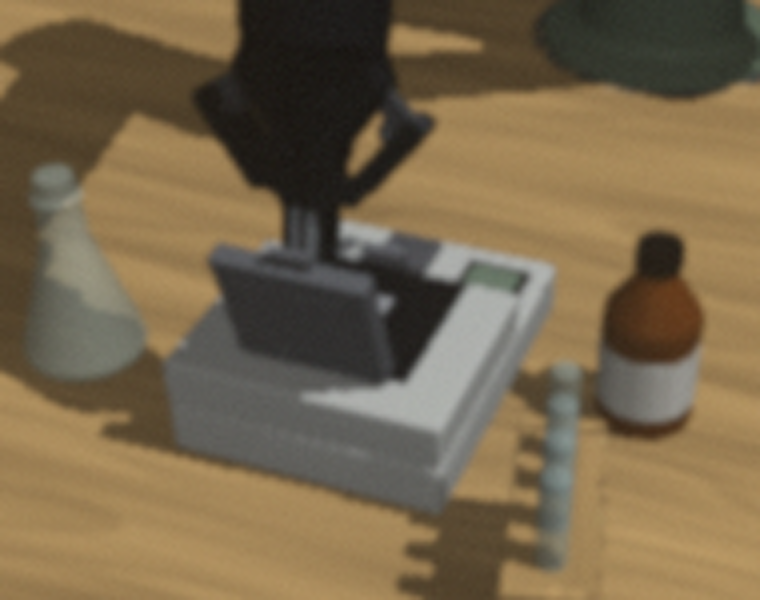

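The lid leans well back past upright. I'll do a small extra guarded nudge to confirm this is the hard stop.

Run:
```python
from h import *
s0=bot.get_state()["tcp_pos"]
r=bot.movel([s0[0]+6,Y,s0[2]],max_speed=10,threshold=3); S(("nudge",r)); bot.dwell(.1); S("held")
bot.movel([570,Y,145],max_speed=60); S("back")
bot.movel([440,Y,220],max_speed=120); bot.dwell(.2); S("away")
b=imaging.capture("scene"); cv2.imwrite("pics/s6f.png",b);cv2.imwrite("pics/s6.png",cv2.resize(b[90:240,130:320],None,fx=4,fy=4,interpolation=cv2.INTER_CUBIC))
t=imaging.capture("top"); cv2.imwrite("pics/top6f.png",t); cv2.imwrite("pics/top6.png",cv2.resize(t[130:280,220:420],None,fx=4,fy=4,interpolation=cv2.INTER_CUBIC))
```

```text
('nudge', True) 16.44 [625.51  -54.323 136.418] [-1.863 -0.034  3.419]
held 16.54 [624.994 -54.27  136.195] [-1.633 -0.661  2.875]
back 17.62 [570.413 -54.597 145.117] [ 0.539 -0.927  0.374]
away 19.22 [440.109 -54.441 219.632] [ 0.565  0.051 -0.736]
```

View pics/s6.png

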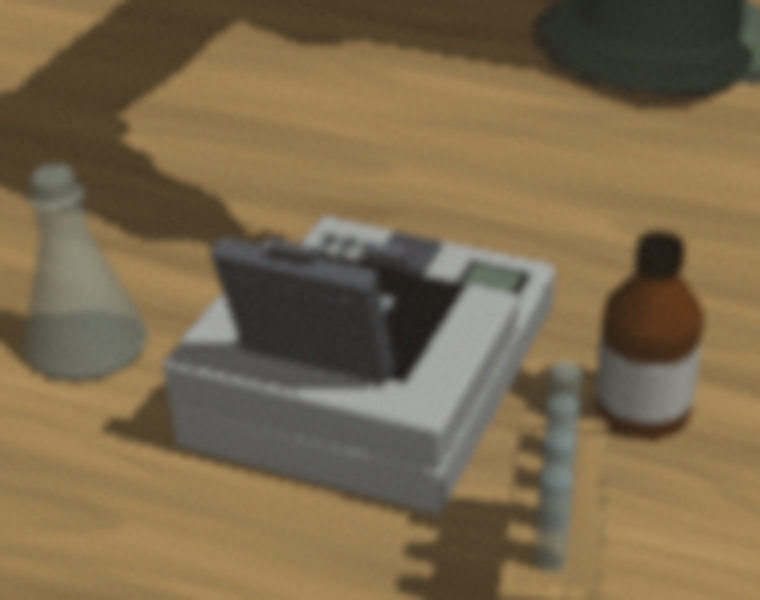

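View pics/top6.png

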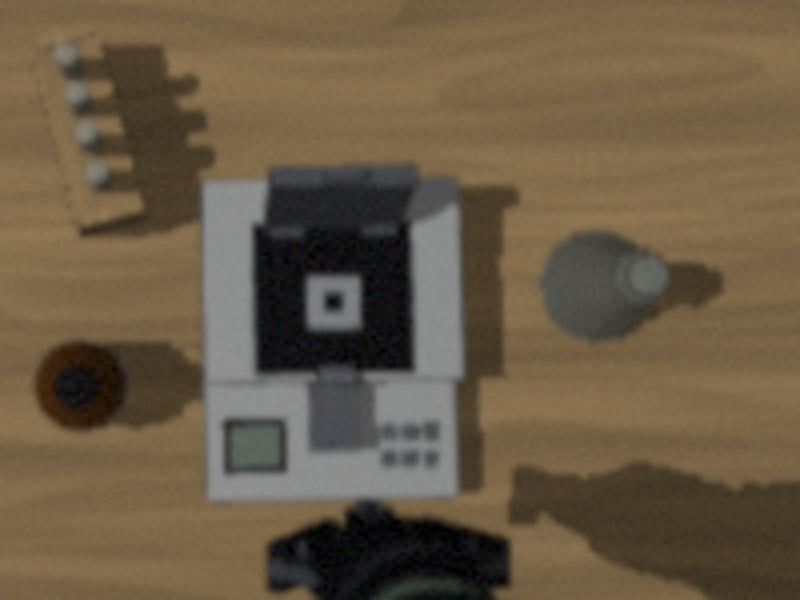

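The lid stays open with the hand away. In the top view its end face lies at crop rows 168 to 186, and the meter's corners are unchanged. The nudge force was unclear and the lid seems to have come back slightly in the scene view, so I'll measure the lid angle in both views.

Run:
```python
from h import *
t=cam("top"); s=cam("scene")
for q in (1.5,1.6,1.65,1.7,1.75,1.8,1.85):
    e=np.array([-np.cos(q),np.sin(q)]); n=np.array([np.sin(q),np.cos(q)])
    o=[q]
    for th in(0,14):
        for y in (45,-45):
            P=H+85*e+th*n; W=[P[0],Y+y,P[1]]
            u=proj(t,W); v=proj(s,W); o+=[((u-[220,130])*4+1.5).round(1),((v-[130,90])*4+1.5).round(1)]
    print(o[0],"top under L",o[1],"R",o[3],"upper L",o[5],"R",o[7],"| scene upper L",o[6],"R",o[8])
for nm,p in (("rear corners",[(95,85,70),(95,-85,70)]),("hinge ends",[(60,45,73),(60,-45,73)])):
    for a in p:
        W=[553.3+a[0],Y+a[1],a[2]]; print(nm,a,((proj(t,W)-[220,130])*4+1.5).round(1),((proj(s,W)-[130,90])*4+1.5).round(1))
# change check of the static parts before/after
a=cv2.imread("pics/top0.png").astype(int); b=cv2.imread("pics/top6f.png").astype(int)
d=np.abs(a-b).max(2); 
for n,(r0,r1,c0,c1) in dict(rack=(130,190,228,262),bottle=(210,240,225,255),flask=(180,220,350,400),front=(226,254,268,337),backR=(180,222,325,336)).items(): print(n,d[r0:r1,c0:c1].mean(),d[r0:r1,c0:c1].max())
w=cv2.imread("pics/s5.png")
cv2.imwrite("pics/cmp.png",np.hstack([w[200:420,150:480],cv2.imread("pics/s6.png")[200:420,150:480]]))
```

```text
1.5 top under L [265.5 229.7] R [414.3 225.7] upper L [264.8 206.6] R [413.6 202.5] | scene upper L [390.4 252.3] R [233.6 219.6]
1.6 top under L [265.  215.7] R [413.8 211.7] upper L [264.3 192.9] R [412.8 188.8] | scene upper L [384.3 263. ] R [226.5 229.8]
1.65 top under L [264.8 208.8] R [413.5 204.7] upper L [263.9 186.1] R [412.3 182. ] | scene upper L [381.2 268.9] R [223.  235.4]
1.7 top under L [264.5 202. ] R [413.1 197.9] upper L [263.6 179.6] R [411.7 175.5] | scene upper L [378.2 275.1] R [219.6 241.3]
1.75 top under L [264.2 195.2] R [412.6 191.1] upper L [263.3 173.2] R [411.2 169.1] | scene upper L [375.2 281.6] R [216.2 247.5]
1.8 top under L [263.9 188.5] R [412.2 184.4] upper L [262.9 166.9] R [410.5 162.8] | scene upper L [372.3 288.4] R [213. 254.]
1.85 top under L [263.6 182. ] R [411.6 177.9] upper L [262.5 160.9] R [409.8 156.8] | scene upper L [369.5 295.5] R [209.8 260.8]
rear corners (95, 85, 70) [195.  180.8] [445.6 430.8]
rear corners (95, -85, 70) [452.2 173.7] [163.5 363.5]
hinge ends (60, 45, 73) [257.3 231.4] [400.2 372. ]
hinge ends (60, -45, 73) [394.2 227.7] [254.6 338.5]
rack 8.715196078431372 19
bottle 8.243333333333334 19
flask 8.901 18
front 10.01086956521739 18
backR 13.158008658008658 52
```

View pics/cmp.png

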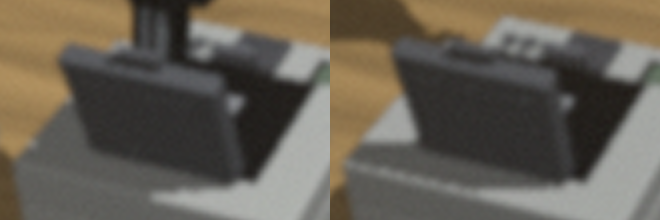

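The static objects are unchanged (only noise-level differences). The two views disagree on the lid angle: about 1.79 from the top view and 1.69 from the scene view. Triangulating the lid and rear corners together should settle it.

Run:
```python
from h import *
b=cv2.imread("pics/s6f.png"); t=cv2.imread("pics/top6f.png")
A=cv2.resize(b[140:190,165:235],None,fx=8,fy=8,interpolation=cv2.INTER_CUBIC)
B=cv2.resize(t[165:195,265:340],None,fx=8,fy=8,interpolation=cv2.INTER_CUBIC)
A=cv2.convertScaleAbs(A,alpha=1.4,beta=10);B=cv2.convertScaleAbs(B,alpha=1.8,beta=10)
cv2.imwrite("pics/z6s.png",A); cv2.imwrite("pics/z6t.png",B)
```

```text
(no output)
```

View pics/z6s.png

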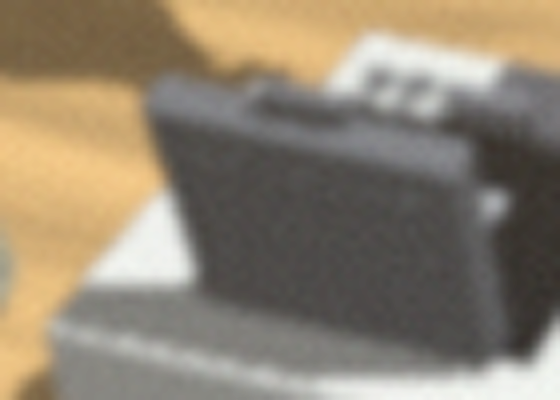

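View pics/z6t.png

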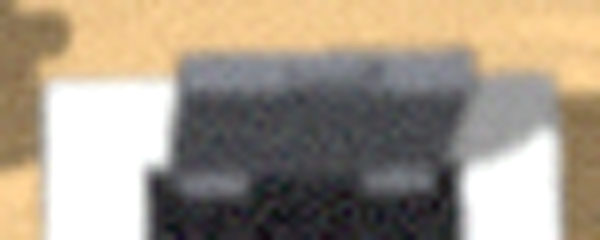

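In the scene zoom the lid's upper-face corners are at (148,98) and (472,182), and the meter's rear-right corner at (50,325). In the top zoom the lid's outer edge is row 52 (x 180 to 472) and its inner edge row 92, with the meter's rear corners at (42,82) and (555,75).

Run:
```python
from h import *
t=cam("top"); s=cam("scene")
def tri(a,b):
    pa=((a[0]+.5)/8-.5+165,(a[1]+.5)/8-.5+140); pb=((b[0]+.5)/8-.5+265,(b[1]+.5)/8-.5+165)
    d1=ray(s,pa);d2=ray(t,pb); M=np.c_[d1,-d2]; k=np.linalg.lstsq(M,t[1]-s[1],rcond=None)[0]
    x=s[1]+k[0]*d1; y=t[1]+k[1]*d2; return (x+y)/2,np.linalg.norm(x-y)
for n,a,b in (("upper R",(148,98),(472,52)),("upper L",(472,182),(180,52)),("under R",(160,76),(470,92)),("under L",(470,150),(178,92)),("rear R corner",(50,325),(555,75))):
    print(n,*tri(a,b))
for q in (1.6,1.65,1.7,1.75,1.8,1.85):
    e=np.array([-np.cos(q),np.sin(q)]); n=np.array([np.sin(q),np.cos(q)])
    print(q,"upper x,z rel rear corner",H+85*e+14*n-[648.3,70],"under",H+85*e-[648.3,70])
```

```text
upper R [ 643.732 -101.394  154.03 ] 2.140305025129405
upper L [646.029 -10.991 150.95 ] 5.955813354685075
under R [ 632.277 -101.965  153.411] 1.2119584300876258
under L [634.635 -12.818 152.588] 0.26964460251561
rear R corner [ 645.508 -141.901   68.294] 2.4115261354836073
1.6 upper x,z rel rear corner [-18.524  87.555] under [-32.518  87.964]
1.65 upper x,z rel rear corner [-14.319  86.626] under [-28.275  87.734]
1.7 upper x,z rel rear corner [-10.165  85.488] under [-24.048  87.292]
1.75 upper x,z rel rear corner [-6.073 84.143] under [-19.849  86.639]
1.8 upper x,z rel rear corner [-2.054 82.596] under [-15.688  85.777]
1.85 upper x,z rel rear corner [ 1.883 80.85 ] under [-11.575  84.708]
```

Run:
```python
from h import *
S("pre"); bot.sign_off()
```

```text
pre 19.32 [440.049 -54.465 219.729] [-0.039  0.068  0.241]
the job is handed in; nothing more can be done
```

The colorimeter lid is open at its stop and stayed there after I took the hand away; I handed the job in at 19.3 s of the 38 s allowed.

**What I did:** I pressed the release tab with the closed fingertips until about 6 to 7 N showed the tab was at its stop. The lid sprang up to roughly 0.6 to 0.7 rad. I backed off, swept it back in an arc about its hinge with at most about 4 N, nudged it once more against the stop, and withdrew to z 220 mm.

**What the last checks showed:**
- **Lid angle:** Corners triangulated from the top and scene views put the lid at about 1.80 to 1.83 rad (stop at 1.8).
- **Disagreement:** The scene view alone read about 0.1 rad lower than the top view. It also showed the lid settling back about 0.07 rad on release. The finger position at the final push matched 1.85 to 1.89 rad, so I take the settling as give in the stop.
- **Nudge:** The extra push moved only about 1 mm before the force limit, but its force reading was mostly vertical, so it is weaker proof of the stop on its own.
- **Surroundings:** In the top view, the meter's front, the bottle, the flask and the rack differ from the start only by image noise. The force reading on the hand was near zero at hand-in.

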